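Release a charged battery pack and stop it on the charger's slope

TASK

A battery pack for the cordless rotary tool sits charged in its sloping bench charger. Press the charger's release key with one finger and, with the other finger standing in the pack's way, stop the pack after the spring kicks it out: it must come clear of the charging contacts but stay wholly on the sloping deck. Never pick the pack up off the deck, leave the other things on the bench alone, and finish while holding: the program ends with a finger still against the pack so that it cannot slide down.

Things in the scene. Friction and masses are not known exactly. Their poses are not given: they have to be found in the camera images.
- charger: Fixed grey wedge-shaped charger, 195 mm long (x), 130 wide (y). Origin on the bench under deck; x level towards its high back, z up. A smooth deck falls 18 deg towards -x as a 55 mm wide channel between 37 mm wide shoulders only 5 mm higher. The back head is 119 mm high, its face 80 mm in +x; its spring ejector pushes the pack 14 mm down the slope (5 N), its contact blades are 10 mm deep.
- deck (a point): Point on the deck, mid-width, 42 mm above the bench, where the seated pack's lower end stands. Its x points up the slope (18 deg above level), y across, z square out of the deck.
- deck_front (a point): Middle of the deck's low front edge: 80 mm down the slope from deck, 76 mm in charger -x, 17 mm above the bench.
- pack: Black battery pack, 80 mm long up the slope, 52 wide, 38 high, 0.19 to 0.32 kg, loose in the channel, held by a small latch in the deck at its lower end. Origin: underside of its lower end, mid-width; axes parallel to the charger's level ones. Once let go it is kicked out, slides down the slope by itself and, if nothing is in its way, is off the front in under 0.5 s.
- pack_edge (a point): Middle of the upper edge of the pack's lower end, 78 mm above the bench when seated, 12 mm in charger -x from the pack's origin. The end face leans outward, so this edge meets an upright finger first.
- key_top (a point): Centre of the release key's level top: black cap, 30 mm (charger x) by 22 (y), on the -y shoulder, 47 mm from the deck's middle line, 48 mm in charger -x from the origin (36 from pack_edge), 47 mm above the bench; 39 mm when fully down, still 2 mm proud of the shoulder. The deck's middle beside it is 27 mm high: a finger there, level with one pressing the key, is in the pack's way.
- release_key (a joint): Travel of the release key straight down, in m: 0 up, 0.008 fully down. Springs back; takes about 4 N to start and 4 to 7 N to reach the bottom. The latch lets the pack go at about 5 mm.
- spare_pack: Bystander: a second pack of the same shape lying flat and loose on the bench, origin under its centre.
- glue_stick: Bystander: white glue stick standing on the bench, 28 mm across, 98 mm high, origin under its centre.
- printed_pot: Bystander: small black 3D-printed ribbed pot, 75 mm across, 78 mm high, origin under its centre.
- nozzle_jar: Bystander: small clear jar with a black cap, 52 mm across, 60 mm high, origin under its centre.

How it is judged:
By the outcome, as a careful person would: the job done as asked, in the order asked, and still so for the second after the job is handed in, while the arm keeps its last pose, push and grip.
It also fails if it takes over 32 s, if anything falls off the work surface, if the arm or the gripper's body presses on something with over 40 N, if the wrist force passes 120 N, or if a joint passes its speed limit or range.

ROBOT

A 6-joint arm with a two-finger parallel gripper is mounted at the origin on the work surface. World frame = base frame: x ahead of the robot, y to its left, z up, the work surface at z = 0. Lengths are in m, angles in rad, forces in N, time in s.
With the tool pointing down it reaches from about 0.3 to 0.875 m from the base axis. Payload 6.4 kg.
Tool frame: the origin (TCP) lies midway between the tips of the shut fingers; the grasp point (between the pads) lies 19 mm behind it; z points along the fingers, y is the line along which they close (so a half turn about z gives the same grasp; the last joint's range is limited). The gripper opens to 85 mm and grips with 20 to 120 N. Pads are 22 mm wide; open, the fingers measure 114 mm over their backs; the gripper's body (76 mm by 85 mm) begins 54 mm behind the grasp point. The pads swing forward as they close: fully open they stand 13 mm farther back than shut.
Start: joints at [1.018, 0.181, 1.607, -0, 1.354, -0.206], TCP at [0.195, 0.541, 0.231] pointing down, gripper open.
Joint ranges: [-2.99, 2.99], [-0.89, 2.07], [0.3, 2.58], [-1.14, 4.28], [0, 2.63], [-3.12, 3.12]. Speed limits (rad/s): [2.57, 2.57, 3.01, 3.14, 3.14, 3.14].

INTERFACE

Orientations are given as a unit quaternion [w, x, y, z].
In Python, from bench import ctrl gives the robot as it stands. The module is installed in compiled form; this text tells all that it offers.
- The arm moves only by the tool move_arm, never from a script. Its argument "plan" is one flat list of numbers, 6 for each row, row after row: the shift along the world's x, y, z in units of 50 mm (1.0 is 50 mm), then the turn, a rotation vector about the world's x, y, z in rad. A call has 1 to 10 rows; each row is the pose to reach, as a shift and turn from the pose commanded when the call began; what a row does not reach only later rows make up. A row lasts 1/8 s, in which the tool goes at most 62.5 mm and 10.7 degrees, less where a joint would pass 70% of its speed; a pose out of reach is approached as far as the arm can. A call with a gripper value outside its range is refused whole. "grip" is the finger opening in mm, from 0 to 85.4, set as the call begins (left out, the last holds). The fingers move at their own pace and stop on an object; the grip force is fixed at half the most. Time passes only in rows, so rows that repeat a pose let the fingers close. It gives the time, the measured TCP pose, the force, the opening and the grip force at its end, in the units of the state.
- ctrl.get_obs(): the state, without advancing time (a new reading comes with each control period).
- ctrl.camera(name): name is "scene" or "top" or "wrist"; returns a dict with "pixels" (480x640x3 uint8, red, green, blue), "fx", "fy", "cx", "cy" (pixels), "origin" and "attitude" of the camera in the world. Camera axes: x right, y down, z forward; pixel columns grow to the right and rows downward; lengths in m; the calibration is good to about 2 mm. The wrist camera is an equidistant fisheye: a pixel r from the principal point sees the ray r / f radians off the axis. A picture is of the moment at which its call begins. There is no depth.
- ctrl.hand_in(): hands the job in; it is judged then, once.
The state is a dict: "time_s": time; "q": joint angles; "dq": joint speeds; "joint_efforts": joint torques, N m; "eef_pos": TCP position; "eef_rot": TCP orientation; "wrist_force": force on the tool from outside, world axes, zero at the start; "torque": the same for the moment, N m; "opening": opening from 0.0 (shut) to 1.0 (fully open); "grasp_force": force on a finger pad.
Only numpy, scipy, OpenCV 4.12 (cv2) and the standard library are available. Lean on these libraries where they do the work, as an engineer would, in place of code of your own. Each camera call takes 0.05 s, during which the arm holds its last target. There are 200 camera calls.

## Working session

There is one attempt and no reset: what is moved stays moved. The work goes in short steps, Python scripts to look and compute and a tool call to move; the robot and the scene stay as the last step left them, time stands still between calls to the robot, and variables do not carry over. Pictures are saved under pics/ and viewed, at most 10 in all, crops included, and the job is handed in when it is done.

Besides the shell and the picture viewer there is one more tool, called after "Emit:" by a JSON object that holds its "name" and its "arguments". move_arm: Moves the arm, as the interface text tells. Its arguments: {"type":"object","properties":{"plan":{"type":"array"},"grip":{"type":"number"}},"required":["plan"]}

```bash
mkdir -p pics; python3 - <<'E'
from bench import ctrl
import cv2
o=ctrl.get_obs();print({k:o[k] for k in("time_s","eef_pos","eef_rot","opening","wrist_force")})
for n in("top","scene"):
    c=ctrl.camera(n);cv2.imwrite(f"pics/{n}1.png",c["pixels"][:,:,::-1]);print(n,c["fx"],c["fy"],c["cx"],c["cy"],c["origin"],c["attitude"])
E
```

```text
{'time_s': 0.0, 'eef_pos': array([0.19512069, 0.54027885, 0.23038047]), 'eef_rot': array([-3.34714681e-04,  1.72552846e-01,  9.84999855e-01, -8.29438075e-04]), 'opening': 0.9970305073983731, 'wrist_force': array([ 0.65368496, -0.34595204,  1.1631891 ])}
top 449.73763134304244 449.73763134304244 322.1954063235332 242.2945728275628 [ 0.41560693 -0.01307347  0.9684384 ] [ 0.07232862 -0.69959343  0.70917474 -0.04907936]
scene 470.86177204066047 470.86177204066047 314.5685168857642 238.18442103867153 [ 0.96372274 -0.73270472  0.69537404] [-0.43683072  0.86354403  0.22397462 -0.11535163]
```

View pics/top1.png

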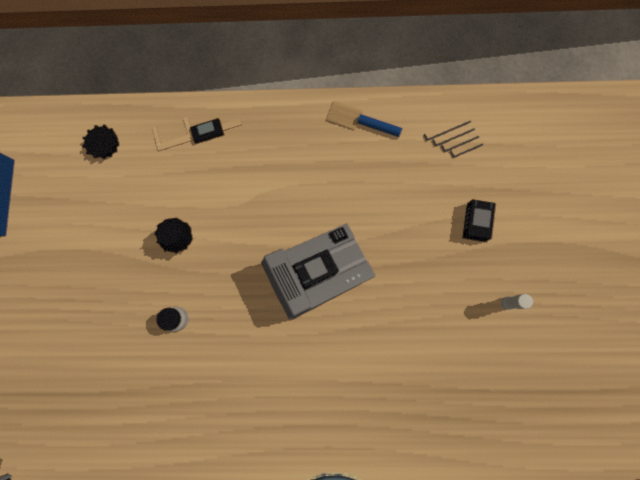

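View pics/scene1.png

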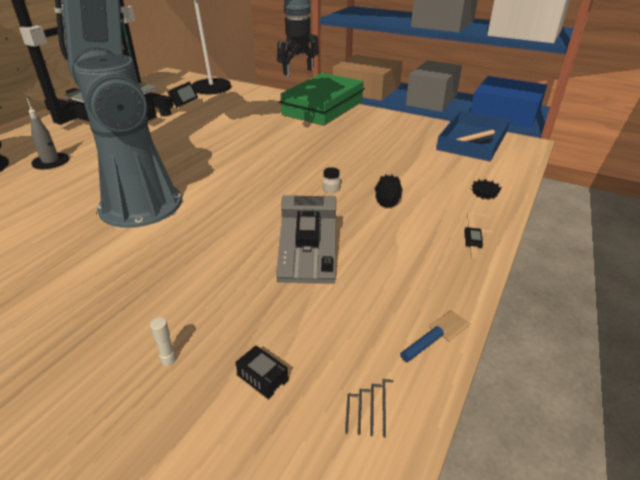

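The top picture shows the charger's head at about (283,285), its low front at right (360,250), the pack at (316,268) and the key at (339,235). The scene view shows the key at (327,264). I'll enlarge both.

```bash
python3 - <<'E'
import cv2,numpy as np
a=cv2.imread("pics/top1.png")[215:325,255:385];b=cv2.imread("pics/scene1.png")[190:290,270:345]
a=cv2.resize(a,None,fx=5,fy=5,interpolation=2);b=cv2.resize(b,None,fx=5,fy=5,interpolation=2)
cv2.imwrite("pics/a.png",np.clip(a*1.6,0,255));cv2.imwrite("pics/b.png",np.clip(b*1.5,0,255))
E
```

```text
[ WARN:0@0.069] global loadsave.cpp:1063 imwrite_ Unsupported depth image for selected encoder is fallbacked to CV_8U.
```

View pics/a.png

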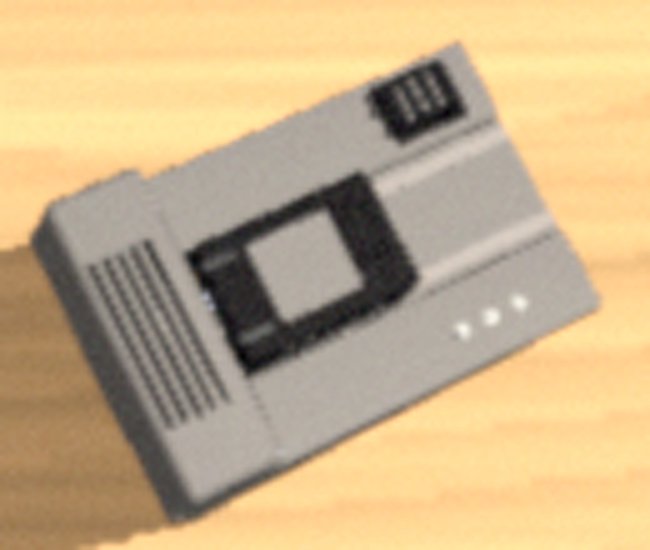

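View pics/b.png

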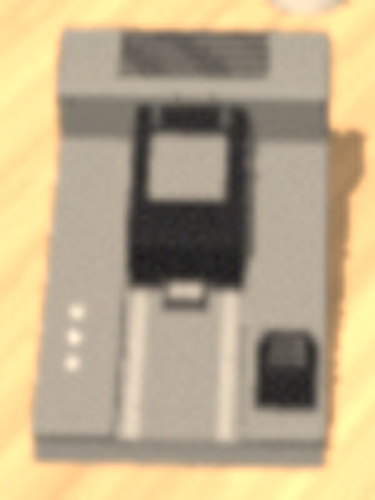

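The crops show, in top view, the key cap at (417,97), the front corners at (462,45) and (600,300), and the pack's lower edge around (400,230). In the scene crop the front corners are at (35,437) and (323,437) and the key top at (288,350). I'll fit the pose from these.

```bash
cat > h.py <<'E'
import numpy as np
from scipy.spatial.transform import Rotation as R
C={"top":(449.7376,322.1954,242.2946,[0.41560693,-0.01307347,0.9684384],[0.07232862,-0.69959343,0.70917474,-0.04907936]),
"scene":(470.8618,314.5685,238.1844,[0.96372274,-0.73270472,0.69537404],[-0.43683072,0.86354403,0.22397462,-0.11535163])}
def proj(n,P):
    f,cx,cy,o,q=C[n];r=R.from_quat(q,scalar_first=True)
    p=r.inv().apply(np.asarray(P)-o);return np.c_[f*p[:,0]/p[:,2]+cx,f*p[:,1]/p[:,2]+cy]
E
python3 - <<'E'
from h import *
from scipy.optimize import least_squares
top=[((-.048,-.047,.047),(417,98)),((-.076,-.065,.022),(462,45)),((-.076,.065,.022),(600,300)),((-.012,0,.078),(395,230)),((.08,-.065,.119),(140,172)),((.08,.065,.119),(275,460))]
sc=[((-.048,-.047,.047),(288,349)),((-.076,-.065,.022),(323,440)),((-.076,.065,.022),(35,437)),((.08,.065,.119),(60,98)),((.08,-.065,.119),(328,98)),((.119,.065,.119),(63,30)),((.119,-.065,.119),(328,30))]
def res(v,ret=False):
    rot=R.from_euler('z',v[2]);e=[]
    for n,L,off in(("top",top,(255,215)),("scene",sc,(270,190))):
        P=rot.apply([a for a,_ in L])+[v[0],v[1],0]
        e.append(proj(n,P)-(np.array([b for _,b in L])/5-.4+off))
    return np.vstack(e) if ret else np.vstack(e).ravel()
for y in(0,1.5,3,-1.5):
    s=least_squares(res,[.38,0,y],loss='soft_l1');print(s.cost,s.x)
    if s.cost<60:
        b=s
v=b.x;print(res(v,True).round(1).tolist())
rot=R.from_euler('z',v[2])
for n,p in dict(key=(-.048,-.047,.047),edge=(-.012,0,.078),front=(-.076,0,.017)).items():print(n,rot.apply(p)+[v[0],v[1],0])
E
```

```text
35.97292964361045 [5.31255524e-01 2.34494815e-04 2.05223054e+00]
35.972929643575604 [5.31255523e-01 2.34495614e-04 2.05223049e+00]
35.97292964363909 [5.31255525e-01 2.34494527e-04 2.05223056e+00]
35.97292964375936 [ 5.31255527e-01  2.34492976e-04 -4.23095467e+00]
[[1.8, -1.3], [0.2, -1.8], [2.4, 0.3], [1.7, -1.9], [-5.7, -0.1], [-1.0, 2.6], [0.1, 0.9], [1.1, -0.1], [-1.0, -0.4], [-1.9, -8.5], [0.6, -7.8], [-1.0, -3.5], [0.4, -2.9]]
key [ 0.59513956 -0.02054603  0.047     ]
edge [ 0.53681214 -0.01040149  0.078     ]
front [ 0.5664474  -0.06712671  0.017     ]
```

```bash
cat > fit.py <<'E'
from h import *
from scipy.optimize import least_squares
top=[((-.048,-.047,.047),(417,98)),((-.076,-.065,.022),(462,45)),((-.076,.065,.022),(600,300)),((-.012,0,.078),(395,230))]
sc=[((-.048,-.047,.047),(288,349)),((-.076,-.065,.022),(323,440)),((-.076,.065,.022),(35,437)),((.119,.065,.119),(63,30)),((.119,-.065,.119),(328,30))]
def res(v,sel=(0,1),ret=False):
    rot=R.from_euler('z',v[2]);e=[]
    for n,L,off in [(("top",top,(255,215)),("scene",sc,(270,190)))[i] for i in sel]:
        P=rot.apply([a for a,_ in L])+[v[0],v[1],0]
        e.append(proj(n,P)-(np.array([b for _,b in L])/5-.4+off))
    return np.vstack(e) if ret else np.vstack(e).ravel()
for sel in((0,1),(0,),(1,)):
    v=least_squares(res,[.53,0,2],loss='soft_l1',args=(sel,)).x;print(sel,v,res(v,sel,True).round(1).tolist())
    rot=R.from_euler('z',v[2])
    for n,p in dict(key=(-.048,-.047,.047),edge=(-.012,0,.078),front=(-.076,0,.017)).items():print(n,rot.apply(p)+[v[0],v[1],0])
E
python3 fit.py
```

```text
(0, 1) [0.52969187 0.00275764 2.04814773] [[0.8, -0.5], [-0.8, -1.0], [1.2, 1.2], [0.5, -1.1], [-0.1, 0.1], [0.9, -0.9], [-1.1, -1.4], [-0.8, -4.2], [0.5, -3.5]]
key [ 0.59349053 -0.01828354  0.047     ]
edge [ 0.53520501 -0.00790094  0.078     ]
front [ 0.56460842 -0.06474669  0.017     ]
(0,) [0.52858838 0.00388139 2.04722506] [[0.3, 0.0], [-1.2, -0.5], [0.7, 1.8], [-0.1, -0.5]]
key [ 0.59236759 -0.01721865  0.047     ]
edge [ 0.53409168 -0.00678227  0.078     ]
front [ 0.56344263 -0.06365513  0.017     ]
(1,) [ 5.32166854e-01 -1.06223266e-03  2.05097304e+00] [[0.1, 1.3], [1.2, 0.4], [-1.1, 0.0], [-1.0, -3.2], [0.6, -2.5]]
key [ 0.5960247  -0.02192308  0.047     ]
edge [ 0.53771009 -0.01170519  0.078     ]
front [ 0.56727398 -0.06846764  0.017     ]
```

Emit:
{"name": "move_arm", "arguments": {"plan": [7.55, -11.4, -0.6, 0, 0, -0.747, 7.55, -11.4, -0.6, 0, 0, -0.747, 7.55, -11.4, -0.6, 0, 0, -0.747, 7.55, -11.4, -0.6, 0, 0, -0.747, 7.55, -11.4, -0.6, 0, 0, -0.747, 7.55, -11.4, -0.6, 0, 0, -0.747, 7.55, -11.4, -0.6, 0, 0, -0.747, 7.55, -11.4, -0.6, 0, 0, -0.747, 7.55, -11.4, -0.6, 0, 0, -0.747, 7.55, -11.4, -0.6, 0, 0, -0.747], "grip": 33}}

```text
time_s: 1.35
eef_pos: [0.5409, 0.0183, 0.2035]
eef_rot: [-0.0, 0.52, 0.854, 0.0]
wrist_force: [0.7, 1.5, 1.2]
opening: 0.386
grasp_force: 0.0
```

Emit:
{"name": "move_arm", "arguments": {"plan": [0.63, -0.95, -0.5, 0, 0, 0, 0.63, -0.95, -1.4, 0, 0, 0, 0.63, -0.95, -1.4, 0, 0, 0, 0.63, -0.95, -1.4, 0, 0, 0, 0.63, -0.95, -1.4, 0, 0, 0]}}

```text
time_s: 1.98
eef_pos: [0.5729, -0.0269, 0.1362]
eef_rot: [0.002, 0.52, 0.854, 0.001]
wrist_force: [0.4, 0.4, 0.4]
opening: 0.384
grasp_force: 0.0
```

```bash
python3 - <<'E'
from bench import ctrl
import cv2,numpy as np
o=ctrl.get_obs();print(o["eef_pos"],o["eef_rot"],o["opening"])
c=ctrl.camera("wrist");cv2.imwrite("pics/w1.png",np.clip(c["pixels"][:,:,::-1]*1.5,0,255).astype('uint8'));print({k:c[k] for k in c if k!="pixels"})
E
```

```text
[ 0.57287498 -0.02686052  0.136205  ] [1.71674845e-03 5.19503313e-01 8.54466560e-01 5.09032427e-04] 0.38438667952701133
{'fx': 371.64829954431775, 'fy': 371.64829954431775, 'cx': 317.6362613786878, 'cy': 240.08306868677542, 'origin': array([0.5341822 , 0.04583667, 0.27896353]), 'attitude': array([0.15830599, 0.9585239 , 0.23353523, 0.04040347])}
```

View pics/w1.png

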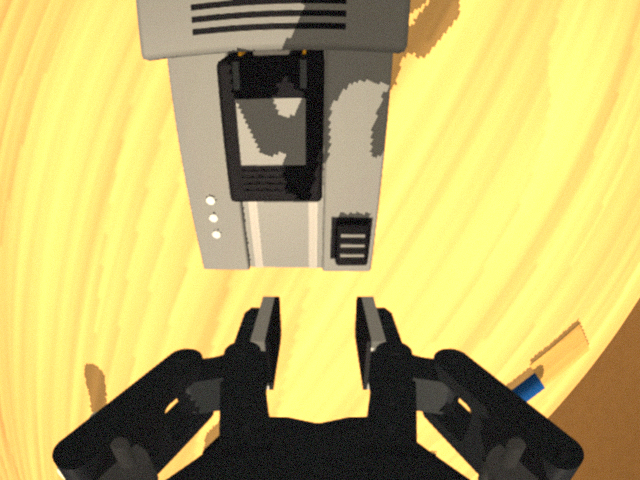

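The wrist view shows the key cap centre at about (352,242), the front shoulder corners at (205,269) and (371,269), and the pack's lower edge at (278,199). The finger tips are at (270,298) and (366,298).

```bash
python3 - <<'E'
from h import *
f,cx,cy=371.648,317.636,240.083
o=np.array([0.5341822,0.04583667,0.27896353]);r=R.from_quat([0.15830599,0.9585239,0.23353523,0.04040347],scalar_first=True)
def at(u,v,z):
    d=np.array([u-cx,v-cy]);n=np.hypot(*d);t=n/f
    w=r.apply([*(d/n*np.sin(t)),np.cos(t)]);return o+w*(z-o[2])/w[2]
P={"key":(352,242,.047,(-.048,-.047)),"fcR":(371,269,.022,(-.076,-.065)),"fcL":(205,269,.022,(-.076,.065)),"edge":(278,199,.078,(-.012,0))}
from scipy.optimize import least_squares
M=np.array([at(*p[:3])[:2] for p in P.values()]);L=np.array([p[3] for p in P.values()])
T=lambda v,L:L@np.array([[np.cos(v[2]),np.sin(v[2])],[-np.sin(v[2]),np.cos(v[2])]])+v[:2]
v=least_squares(lambda v:(T(v,L)-M).ravel(),[.53,0,2.05]).x;print(v,M.round(4).tolist(),((T(v,L)-M)*1e3).round(1).tolist())
print("target",T(v,np.array([[-.048,-.0235]])))
inv=lambda p:R.from_euler('z',-v[2]).apply(np.r_[p[:2]-v[:2],0])[:2]
for u in(264,279,359,374):
    for z in(.136,.142):print(u,z,inv(at(u,298,z)))
print("tcp",inv(np.array([.57287,-.02686])))
E
```

```text
[0.52961767 0.00555259 2.05219655] [[0.5921, -0.0146], [0.6218, -0.0334], [0.5086, -0.0926], [0.5357, -0.0033]] [[1.4, -0.6], [0.6, 1.7], [-1.4, 0.7], [-0.5, -1.8]]
target [[ 0.57267183 -0.0261111 ]]
264 0.136 [-0.04166405  0.00039062]
264 0.142 [-0.03850564 -0.00057839]
279 0.136 [-0.04159929 -0.00620496]
279 0.142 [-0.0384436  -0.00689715]
359 0.136 [-0.04177779 -0.04097787]
359 0.142 [-0.03861461 -0.04021069]
374 0.136 [-0.04191062 -0.04759966]
374 0.142 [-0.03874186 -0.04655457]
tcp [-0.04875554 -0.02332889]
```

Emit:
{"name": "move_arm", "arguments": {"plan": [0, 0, -0.8, 0, 0, 0, 0, 0, -1.4, 0, 0, 0, 0, 0, -1.68, 0, 0, 0, 0, 0, -1.68, 0, 0, 0, 0, 0, -1.68, 0, 0, 0], "grip": 38}}

```text
time_s: 2.65
eef_pos: [0.5729, -0.0275, 0.0515]
eef_rot: [0.001, 0.52, 0.854, 0.0]
wrist_force: [-1.4, 1.0, 0.3]
opening: 0.446
grasp_force: 0.0
```

```bash
python3 - <<'E'
from bench import ctrl
import cv2,numpy as np
o=ctrl.get_obs();print(o["eef_pos"],o["wrist_force"])
c=ctrl.camera("wrist")["pixels"];s=ctrl.camera("scene")["pixels"][180:300,250:370]
s=cv2.resize(s,(480,480));im=np.hstack([c[:,170:490],s])
cv2.imwrite("pics/w2.png",np.clip(im[:,:,::-1]*1.5,0,255).astype('uint8'))
E
```

```text
[ 0.57294879 -0.02746793  0.05149774] [-1.42152646  0.95495817  0.25415321]
```

View pics/w2.png

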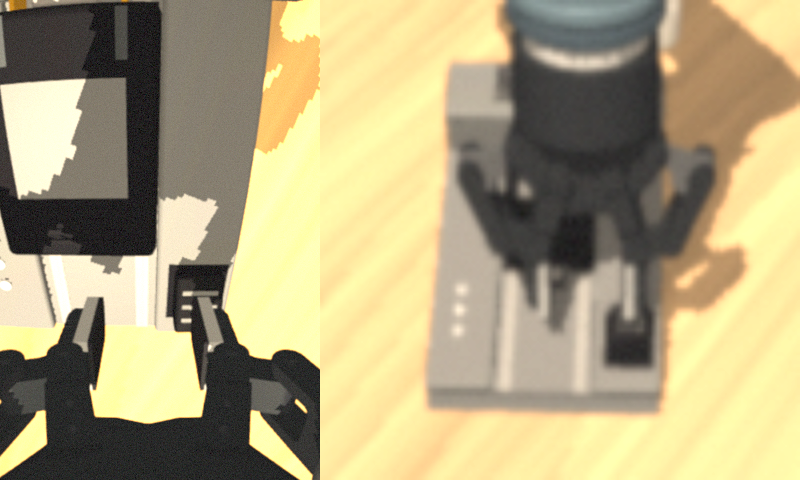

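The wrist half shows one finger over the key (205,310) and the other over the channel below the pack (90,320), both clear. I'll press now in small steps.

Emit:
{"name": "move_arm", "arguments": {"plan": [0, 0, -0.06, 0, 0, 0, 0, 0, -0.12, 0, 0, 0, 0, 0, -0.18, 0, 0, 0, 0, 0, -0.24, 0, 0, 0, 0, 0, -0.24, 0, 0, 0]}}

```text
time_s: 3.38
eef_pos: [0.5721, -0.0274, 0.0381]
eef_rot: [0.0, 0.52, 0.854, 0.0]
wrist_force: [0.7, -0.1, 4.4]
opening: 0.444
grasp_force: 2.8
```

Emit:
{"name": "move_arm", "arguments": {"plan": [0, 0, -0.03, 0, 0, 0, 0, 0, -0.06, 0, 0, 0, 0, 0, -0.08, 0, 0, 0, 0, 0, -0.08, 0, 0, 0, 0, 0, -0.08, 0, 0, 0]}}

```text
time_s: 4.0
eef_pos: [0.5727, -0.0275, 0.0365]
eef_rot: [0.001, 0.52, 0.854, 0.0]
wrist_force: [-7.8, 0.9, 22.5]
opening: 0.447
grasp_force: 11.5
```

```bash
python3 - <<'E'
from bench import ctrl
import cv2,numpy as np
o=ctrl.get_obs();print(o["eef_pos"],o["wrist_force"],o["torque"])
c=ctrl.camera("wrist")["pixels"];s=ctrl.camera("scene")["pixels"][180:300,250:370]
s=cv2.resize(s,(480,480));im=np.hstack([c[:,170:490],s])
cv2.imwrite("pics/w3.png",np.clip(im[:,:,::-1]*1.5,0,255).astype('uint8'))
E
```

```text
[ 0.57268069 -0.02745411  0.03651119] [-7.75621763  0.92724626 22.46440093] [0.47645915 0.87002087 0.10825301]
```

View pics/w3.png

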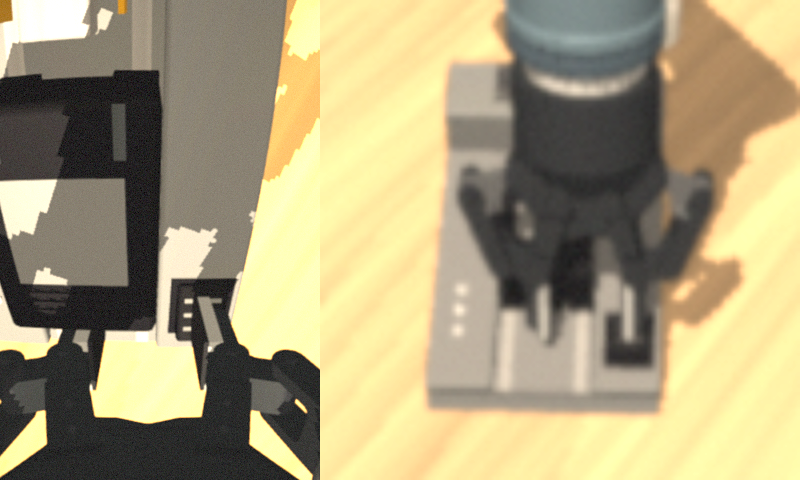

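The pack has been let go, has slid out and rests against the deck finger: its lower edge is at (85,328) in the wrist half and its upper end is well clear of the head at (80,75). I'll ease the push a little and check that it holds.

Emit:
{"name": "move_arm", "arguments": {"plan": [0, 0, 0.02, 0, 0, 0, 0, 0, 0.03, 0, 0, 0, 0, 0, 0.03, 0, 0, 0, 0, 0, 0.03, 0, 0, 0, 0, 0, 0.03, 0, 0, 0, 0, 0, 0.03, 0, 0, 0, 0, 0, 0.03, 0, 0, 0, 0, 0, 0.03, 0, 0, 0]}}

```text
time_s: 5.1
eef_pos: [0.5724, -0.0274, 0.0369]
eef_rot: [0.001, 0.52, 0.854, 0.0]
wrist_force: [-3.1, 0.2, 13.5]
opening: 0.448
grasp_force: 7.2
```

```bash
python3 - <<'E'
from bench import ctrl
import cv2,numpy as np
c=ctrl.camera("wrist")["pixels"];s=ctrl.camera("top")["pixels"][200:320,250:370]
s=cv2.resize(s,(480,480));im=np.hstack([c[:,170:490],s])
cv2.imwrite("pics/w4.png",np.clip(im[:,:,::-1]*1.5,0,255).astype('uint8'))
print(ctrl.get_obs()["wrist_force"])
E
```

```text
[-3.14582904 -0.51343992 13.45829213]
```

View pics/w4.png

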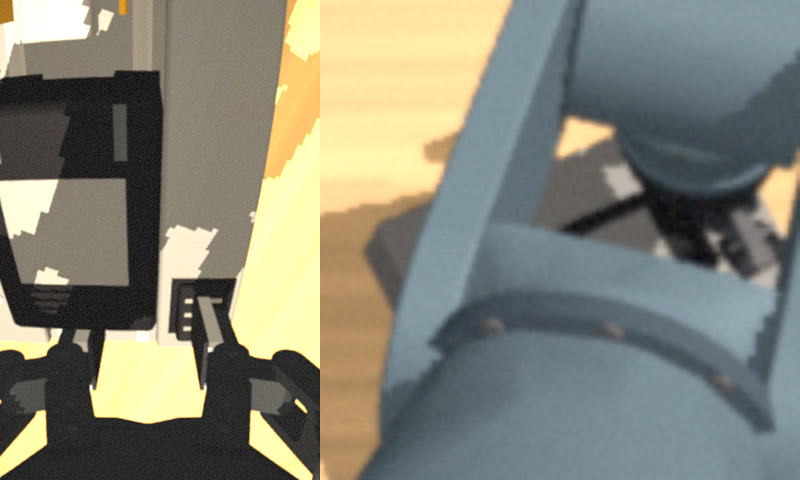

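The wrist view is unchanged: the pack is steady, with its lower edge at (85,328) against the finger. I'm handing in.

```bash
python3 -c "
from bench import ctrl
print(ctrl.hand_in())"
```

```text
the job is handed in; nothing more can be done
None
```

I pressed the release key and the pack slid out, clear of the contacts; it stayed on the deck, stopped against the other finger, which was still holding it when I handed in at about 5 s (no verdict came back).

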